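# Snap the torch into its spring clips in the first-aid case

### The arm

A 7-joint arm with a two-finger parallel gripper is mounted at the origin on the work surface. World frame = base frame: x ahead of the robot, y to its left, z up, the work surface at z = 0. Lengths are in mm, angles in rad, forces in N, time in s.
With the tool pointing down it reaches from about 400 to 875 mm from the base axis. Payload 4.4 kg.
Tool frame: the origin (TCP) lies on the centre line of the jaws, within the pads' length; the fingertips stand 14 mm ahead of it and the grasp point (between the pads) lies 5 mm behind it; z points along the fingers, x is the direction in which the jaws open and shut, and the axes are right-handed (so a half turn about z gives the same grasp; the last joint's range is limited). The gripper opens to 85 mm and grips with 20 to 120 N. Pads are 22 mm wide; open, the fingers measure 114 mm over their backs; the gripper's body (76 mm by 85 mm) begins 54 mm behind the grasp point. The pads swing forward as they close: fully open they stand 13 mm farther back than shut.
Start: joints at [1.253, 0.628, 0.038, 1.517, -0.027, 0.996, -0.02], TCP at [161.973, -629.51, 245.313] pointing down, gripper open.
Joint ranges: [-3.06, 3.06], [-0.37, 2.12], [-1.25, 1.32], [0.18, 2.47], [-1.1, 4.24], [0.23, 1.98], [-2.94, 2.94]. Speed limits (rad/s): [2.57, 2.57, 3.14, 3.14, 3.14, 3.14, 3.14].

### API

Orientations are given as [roll, pitch, yaw] about the fixed x, y, z axes, in that order (R = Rz(yaw) Ry(pitch) Rx(roll)).
In Python, from cell import ctrl gives the robot as it stands.
- The arm moves only by the tool send_rows, never from a script. Its argument "commands" is a list of rows, each a list of 5 numbers: the finger opening in mm, from 0 to 85.4, then the shift along the tool's x, y, z in mm, then the turn about the tool's z in degrees. In form: [[grip, x, y, z, roll], ...]. A call has 1 to 5 rows; each row is the pose to reach, as a shift and turn from the pose measured when the call began, along the tool's axes at that moment; what a row does not reach only later rows make up. A row lasts 1/10 s, in which the tool goes at most 50 mm and 8.59 degrees, less where a joint would pass 70% of its speed; a pose out of reach is approached as far as the arm can. A call with a gripper value outside its range is refused whole. The fingers move at their own pace and stop on an object; the grip force is fixed at half the most. Time passes only in rows, so rows that repeat a pose let the fingers close. It gives the time, the measured TCP pose, the force and the opening at its end, in the units of the state.
- ctrl.read_state(): the state, without advancing time (a new reading comes with each control period).
- ctrl.get_image(name): name is "scene" or "side" or "wrist"; returns the picture (480x640x3 uint8, red, green, blue); there is no depth.
- ctrl.camera_params(name): a dict with "fx", "fy", "cx", "cy" (pixels), "cam_to_world" (4x4, takes a point from camera to world coordinates). Camera axes: x right, y down, z forward; pixel columns grow to the right and rows downward; lengths in mm; the calibration is good to about 2 mm. A picture is of the moment at which its call begins: read the wrist's pose just before it. camera_params takes no time and is no camera call; for the wrist camera it gives the pose at the moment of the call.
- ctrl.finish_job(): hands the job in, once; it reports no verdict.
The state is a dict: "clock": time; "qpos": joint angles; "qd": joint speeds; "tau": joint torques, N m; "eef_pos": TCP position; "tool_rot": TCP orientation; "force": force on the tool from outside, world axes, zero at the start; "torque": the same for the moment, N m; "width": finger opening in mm.
Only numpy, scipy, OpenCV 4.12 (cv2) and the standard library are available. Lean on these libraries where they do the work, as an engineer would, in place of code of your own. Each camera call takes 0.05 s, during which the arm holds its last target.

### The job

Take the blue pocket torch out of the steel tray and put it back in the open first-aid case: lay its barrel across the two steel spring clips, either way round, and press it down until both clips have snapped round it and it sits fully home in both, then let go. Feel your way down slowly and do not force it, or the clips will bend; leave the pill bottles, the cup and the forceps where they are.

Things in the scene. Friction and masses are not known exactly. Their poses are not given: they have to be found in the camera images.
- torch: Blue pocket torch, 0.12 kg, lying in the tray. Round barrel 20 mm thick, 100 mm long between two hexagonal collars 28 mm across flats: head with lens (26 mm long) at +x, black tail cap (18 mm) at -x; 150 mm in all. Origin: on its axis, midway along the barrel; x points to the head. Lies level on its collars, axis 14 mm above the tray's floor.
- tray: Stainless steel dressing tray, fixed, 220 mm (x) by 180 mm (y), 20 mm high, floor and walls 3 mm thick. Origin: underside centre, on the worktop.
- case: Red plastic first-aid case, open, fixed: shell 210 mm (x) by 320 mm (y), walls 4 mm thick, 50 mm high; lid (34 mm high) folded flat on its +x side. Origin: underside centre of the shell; z up. A divider 22 mm high runs along y at x = +47 mm; the clip strip lies along y at x = -25 mm.
- clip_line (a point): Point on the case's inner floor (4 mm above the worktop) below the middle of the clip strip; y runs along the strip, where a seated torch lies, x across. Steel strip 36 x 120 mm on rubber packing that differs from case to case: a seated torch's axis is 34 to 48 mm above this point, the same at both clips, not measured: feel for it. The strip's top is 16 mm below that axis.
- clip_a (a point): Point on the case's inner floor below spring clip a (35 mm from clip_line, at +y). Each clip, 13 mm long, opens upwards: V saddle between two hinged steel fingers with round lips 6 mm above the seated axis and a flared mouth, tops 13 mm above that axis, 29 mm apart. Free length between the clips: 57 mm. A torch coming down first touches with its axis about 14 mm above its seated height.
- clip_b (a point): The same below clip b (35 mm from clip_line, at -y). The barrel spans both, collars clear of them (at most 9 mm off centre). Pressing both at once takes 7 to 13 N; the force dies away as the lips pass the thickest part, then rises steeply, 10 to 20 N per mm, once the torch is on the rigid saddles: press slowly (10 mm/s or less), as a push or knock of over about 28 N bends the clips and fails.
- clip_a_near (a joint): Angle (rad) of one spring finger about its foot. 0: at rest, clip empty, lips 15 mm apart; about 0.04 to 0.05: closed round a seated torch; about 0.12: spread by the thickest part of the barrel between the lips. This one: clip a (y = +35 mm), finger on the -x side of the strip.
- clip_a_far (a joint): Angle (rad) of one spring finger about its foot. 0: at rest, clip empty, lips 15 mm apart; about 0.04 to 0.05: closed round a seated torch; about 0.12: spread by the thickest part of the barrel between the lips. This one: clip a, finger on the +x side.
- clip_b_near (a joint): Angle (rad) of one spring finger about its foot. 0: at rest, clip empty, lips 15 mm apart; about 0.04 to 0.05: closed round a seated torch; about 0.12: spread by the thickest part of the barrel between the lips. This one: clip b (y = -35 mm), finger on the -x side of the strip.
- clip_b_far (a joint): Angle (rad) of one spring finger about its foot. 0: at rest, clip empty, lips 15 mm apart; about 0.04 to 0.05: closed round a seated torch; about 0.12: spread by the thickest part of the barrel between the lips. This one: clip b, finger on the +x side.
- bottle_a: Closed white pill bottle, 38 mm in diameter, 74 mm tall, standing in the case beyond the divider; origin: centre of its underside. Bystander.
- bottle_b: A like white pill bottle beside it, beyond the divider; origin: centre of its underside. Bystander.
- cup: Small white ceramic cup, 56 mm across the rim, 55 mm tall, on the worktop beyond the tray; origin: centre of its underside. Bystander.
- forceps: Curved steel forceps, 130 mm long (along x), 6 mm thick, lying flat on the worktop between case, tray and robot; origin: middle of its underside. Bystander.

How it is judged:
By the outcome, as a careful person would: the job done as asked, in the order asked, and still so for the second after the job is handed in, with the robot touching nothing.
It also fails if it takes over 43 s, if anything falls off the work surface, if the arm or the gripper's body presses on something with over 40 N, if the wrist force passes 120 N, or if a joint passes its speed limit or range.

## Working session

There is one attempt and no reset: what is moved stays moved. The work goes in short steps, Python scripts to look and compute and a tool call to move; the robot and the scene stay as the last step left them, time stands still between calls to the robot, and variables do not carry over. Pictures are saved under pics/ and viewed, and the job is handed in when it is done.

Besides the shell and the picture viewer there is one more tool, called after "Call:" by a JSON object that holds its "op" and its "data". send_rows: Moves the arm, as the interface text tells. Its arguments: {"type":"object","properties":{"commands":{"type":"array"}},"required":["commands"]}

```bash
mkdir -p pics; ls
cat > h.py <<'E'
import numpy as np, cv2
from cell import ctrl
def snap(n,f):
    p=ctrl.camera_params(n); im=ctrl.get_image(n); cv2.imwrite('pics/'+f,cv2.cvtColor(im,cv2.COLOR_RGB2BGR)); np.savez('pics/'+f+'.npz',im=im,K=[p['fx'],p['fy'],p['cx'],p['cy']],T=np.array(p['cam_to_world'])); return im,p
def ld(f):
    d=np.load('pics/'+f+'.npz'); return d['im'],d['K'],d['T']
def ray(K,T,u,v,z):
    d=T[:3,:3]@np.array([(u-K[2])/K[0],(v-K[3])/K[1],1]); o=T[:3,3]; return o+d*(z-o[2])/d[2]
def proj(K,T,P):
    c=T[:3,:3].T@(np.array(P)-T[:3,3]); return K[0]*c[0]/c[2]+K[2],K[1]*c[1]/c[2]+K[3]
E
python3 - <<'E'
from h import *
for n in ['scene','side','wrist']:
    im,p=snap(n,n+'0.png'); print(n,p['fx'],np.round(p['cam_to_world'],3))
print(ctrl.read_state())
E
```

```text
pics
scene 527.3449694021499 [[ 4.640000e-01  5.320000e-01 -7.080000e-01  1.277427e+03]
 [ 8.860000e-01 -2.700000e-01  3.780000e-01 -4.003050e+02]
 [ 1.000000e-02 -8.020000e-01 -5.970000e-01  6.580630e+02]
 [ 0.000000e+00  0.000000e+00  0.000000e+00  1.000000e+00]]
side 531.3535669338037 [[-7.58000e-01 -3.47000e-01  5.52000e-01  6.06370e+01]
 [-6.52000e-01  3.91000e-01 -6.49000e-01  6.06483e+02]
 [ 9.00000e-03 -8.52000e-01 -5.23000e-01  5.11877e+02]
 [ 0.00000e+00  0.00000e+00  0.00000e+00  1.00000e+00]]
wrist 340.5011539162243 [[ 2.50000e-01 -9.29000e-01 -2.74000e-01  2.31703e+02]
 [-9.68000e-01 -2.40000e-01 -6.80000e-02 -6.11487e+02]
 [-3.00000e-03  2.83000e-01 -9.59000e-01  3.73528e+02]
 [ 0.00000e+00  0.00000e+00  0.00000e+00  1.00000e+00]]
{'clock': 0.15, 'qpos': array([ 1.25321317,  0.62914273,  0.03845406,  1.51813177, -0.02702676,
        0.99630989, -0.01999811]), 'qd': array([ 0.0007233 , -0.00212318, -0.00018958, -0.00409135, -0.00011634,
       -0.00113547,  0.00044097]), 'tau': array([ 2.19727095e-03, -5.63799047e+01,  1.22793328e+00, -1.93652344e+01,
        1.11274418e-02,  7.41226278e-03,  9.37038351e-06]), 'eef_pos': array([ 161.85778015, -629.05479805,  244.59663801]), 'tool_rot': array([-3.14158113e+00,  1.47418927e-03, -1.31903026e+00]), 'force': array([ 0.38801962, -0.86922698,  0.88114954]), 'torque': array([-0.0086575 ,  0.05744737, -0.00437252]), 'width': 85.58159870106272}
```

View pics/scene0.png

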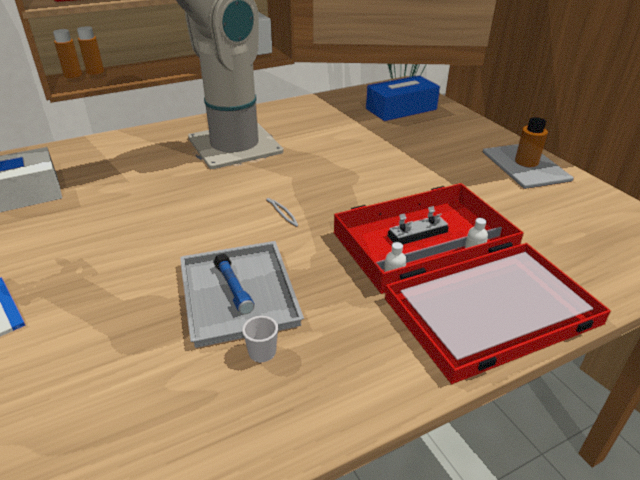

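View pics/side0.png

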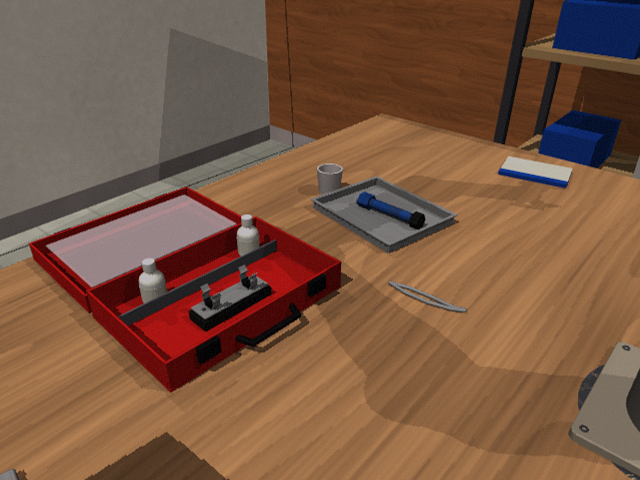

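View pics/wrist0.png

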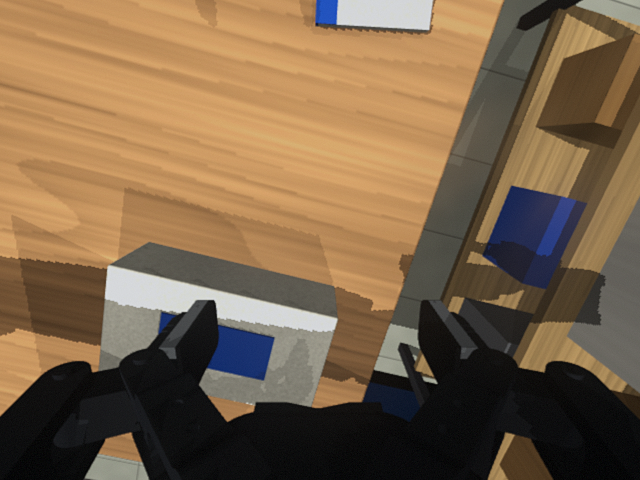

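Scene: the torch is at about (233,284), tail (222,262), head (244,303). The clip strip is at about (419,230), with lips near (404,218) and (432,212). Side: torch (390,210), strip (231,300). I'll crop in for precise pixels.

Run:
```python
from h import *
def crop(f,x,y,w,h,s,o):
    im=cv2.imread('pics/'+f)[y:y+h,x:x+w]; cv2.imwrite('pics/'+o,cv2.resize(im,None,fx=s,fy=s,interpolation=cv2.INTER_CUBIC))
crop('scene0.png',330,180,200,110,4,'c1.png')
crop('side0.png',90,205,260,190,3,'c2.png')
for f,b,rng in [('scene0.png',(180,240,120,100),0),('side0.png',(310,175,150,75),0)]:
    im,K,T=ld(f); x,y,w,h=b
    s=im[y:y+h,x:x+w].astype(int)
    m=((s[...,2]-s[...,0]>45)).astype(np.uint8)
    n,l,st,c=cv2.connectedComponentsWithStats(m); i=1+np.argmax(st[1:,4]); print(st[i],c[i]+[x,y])
    pts=np.argwhere(l==i)[:,::-1]+[x,y]
    W=np.array([ray(K,T,u,v,17)[:2] for u,v in pts]); mu=W.mean(0); U,S,V=np.linalg.svd(W-mu); t=(W-mu)@V[0]
    print(mu,V[0],np.degrees(np.arctan2(V[0][1],V[0][0])),t.min(),t.max())
```

```text
[ 39  21  34  48 502] [234.16533865 284.29482072]
[ 562.98059682 -202.6917962 ] [ 0.99900901 -0.04450848] -2.550990540180737 -73.53455217303186 62.47693985505975
[ 47  17  54  29 435] [382.08275862 205.46206897]
[ 577.05421665 -208.81219825] [-0.9964589   0.08408124] 175.17680509917741 -66.37555661472359 73.89052907505634
```

View pics/c1.png

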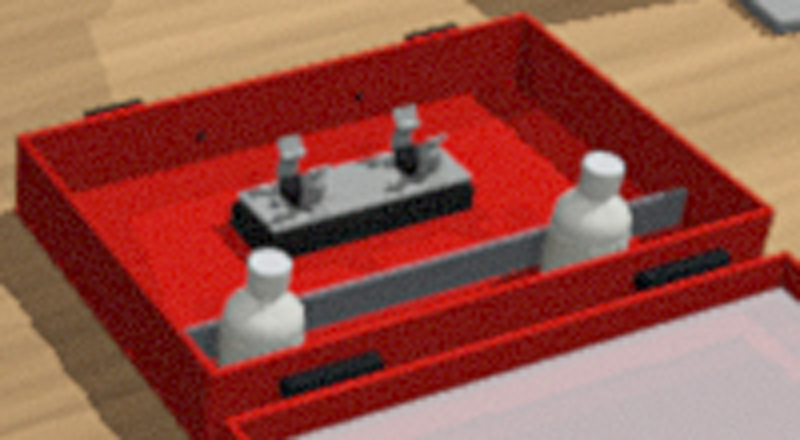

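View pics/c2.png

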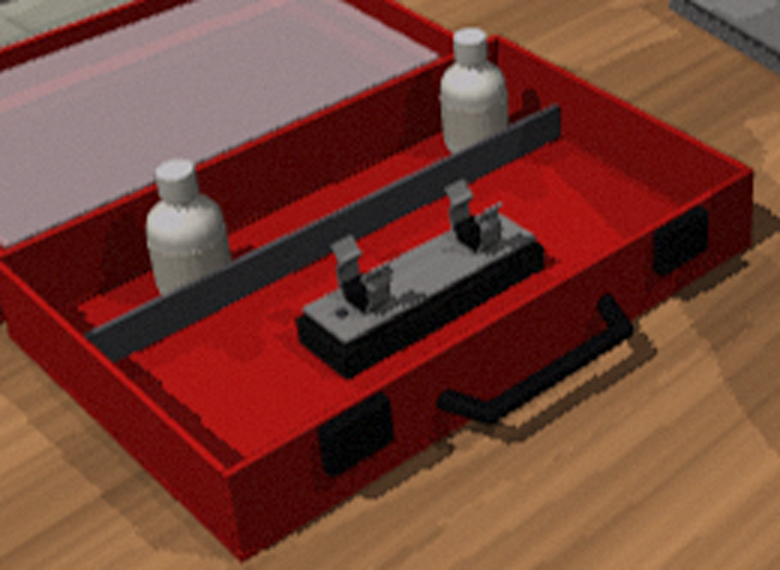

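Run:
```python
from h import *
_,K,T=ld('scene0.png'); _,K2,T2=ld('side0.png')
s=lambda x,y:(x/4+330,y/4+180); d=lambda x,y:(x/3+90,y/3+205)
A={'--':s(18,138),'-+':s(525,15),'++':s(770,212),'+-':s(210,375)}
B={'--':d(750,172),'-+':d(230,472),'+-':d(498,38),'++':d(0,262)}
S={'--':s(235,208),'+-':s(275,235),'++':s(472,185),'-+':s(455,150)}
D={'--':d(543,240),'-+':d(345,350),'++':d(300,318),'+-':d(497,213)}
def tri(a,b):
    P=[]
    for (k,t,p) in((K,T,a),(K2,T2,b)):
        w=np.linalg.inv(t)[:3]; M=np.array([[k[0],0,k[2]],[0,k[1],k[3]],[0,0,1]]); w=w.copy(); P.append(M@w)
    X=cv2.triangulatePoints(P[0],P[1],np.array(a).reshape(2,1),np.array(b).reshape(2,1)); return (X[:3]/X[3]).ravel()
for k in A: print('rim',k,ray(K,T,*A[k],50)[:2].round(1),ray(K2,T2,*B[k],50)[:2].round(1),tri(A[k],B[k]).round(1))
for k in S: print('strip',k,tri(S[k],D[k]).round(1))
# clip tips: outer finger top centers
# torch ends: head lens end & tail
```

```text
rim -- [489.3  45.9] [481.   50.2] [484.2  47.6  46.9]
rim -+ [509.4 362. ] [502.5 361.6] [506.2 362.   48.2]
rim ++ [714.7 346.5] [701.8 349.1] [710.5 348.1  46. ]
rim +- [693.8  31.6] [684.6  36.4] [689.7  33.2  46.6]
strip -- [553.4 136.7  17.9]
strip +- [586.1 138.8  21.2]
strip ++ [595.3 260.2  18.8]
strip -+ [563.3 266.1  20.2]
```

```bash
cat >> h.py <<'E'
from scipy.spatial.transform import Rotation as Ro
def rel(P,yaw):
    s=ctrl.read_state(); R=Ro.from_euler('xyz',s['tool_rot']).as_matrix()
    d=R.T@(np.array(P)-s['eef_pos']); dy=(np.degrees(-(yaw-s['tool_rot'][2]))+180)%360-180
    print('t',round(s['clock'],2),'pos',s['eef_pos'].round(1),'yaw',s['tool_rot'].round(4),'F',s['force'].round(1),'w',round(s['width'],1),'q7',s['qpos'][6].round(2)); print('rel',d.round(1),'turn',round(dy,2))
E
python3 -c "
from h import *
rel([555,-205,220],-1.635)"
```

```text
t 0.15 pos [ 161.9 -629.1  244.6] yaw [-3.1416e+00  1.5000e-03 -1.3190e+00] F [ 0.4 -0.9  0.9] w 85.6 q7 -0.02
rel [-312.7 -486.4   25.1] turn 18.1
```

Call:
{"op": "send_rows", "data": {"commands": [[85,-313,-486,25,18],[85,-313,-486,25,18],[85,-313,-486,25,18],[85,-313,-486,25,18],[85,-313,-486,25,18]]}}

```text
clock: 0.65
eef_pos: [332.6, -444.4, 234.2]
tool_rot: [3.141, 0.002, -1.633]
force: [1.2, -1.1, -0.2]
width: 84.7
```

```bash
python3 -c "
from h import *
rel([555,-205,220],-1.635)"
```

```text
t 0.65 pos [ 332.6 -444.4  234.2] yaw [ 3.1411e+00  1.5000e-03 -1.6333e+00] F [ 1.2 -1.1 -0.2] w 84.7 q7 -0.68
rel [-252.8 -207.    14.5] turn 0.1
```

Call:
{"op": "send_rows", "data": {"commands": [[85,-253,-207,14,0],[85,-253,-207,14,0],[85,-253,-207,14,0],[85,-253,-207,14,0],[85,-253,-207,14,0]]}}

```text
clock: 1.15
eef_pos: [502.2, -261.1, 223.7]
tool_rot: [3.141, 0.002, -1.633]
force: [0.5, 0.1, 0.3]
width: 84.9
```

```bash
python3 -c "
from h import *
rel([555,-205,220],-1.635)"
```

```text
t 1.15 pos [ 502.2 -261.1  223.7] yaw [ 3.1409e+00  1.5000e-03 -1.6334e+00] F [0.5 0.1 0.3] w 84.9 q7 -1.12
rel [-59.3 -49.2   3.7] turn 0.09
```

Call:
{"op": "send_rows", "data": {"commands": [[85,-59,-49,4,0],[85,-59,-49,4,0],[85,-59,-49,4,0],[85,-59,-49,4,0]]}}

```text
clock: 1.55
eef_pos: [554.7, -204.7, 219.3]
tool_rot: [3.14, 0.001, -1.632]
force: [-0.9, -0.5, -0.2]
width: 84.6
```

```bash
python3 -c "
from h import *
rel([555,-205,220],-1.635)
snap('wrist','w1.png')"
```

```text
t 1.55 pos [ 554.7 -204.7  219.3] yaw [ 3.1397e+00  1.3000e-03 -1.6316e+00] F [-0.9 -0.5 -0.2] w 84.6 q7 -1.24
rel [ 0.2 -0.3 -0.7] turn 0.19
```

View pics/w1.png

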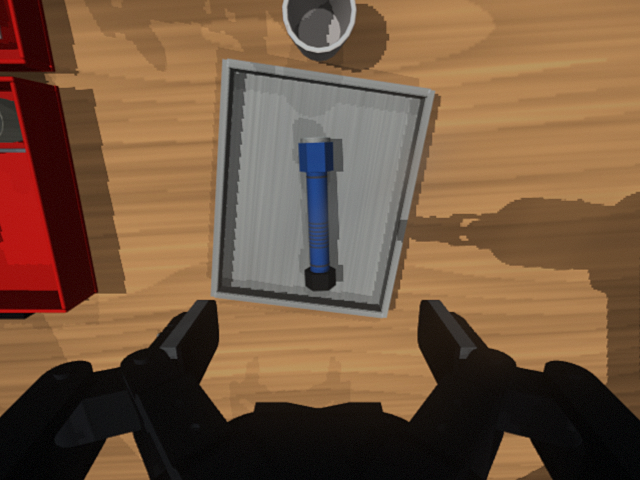

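Wrist: the barrel runs from about (317,172) at the head collar to (319,268) at the tail cap, roughly upright in the picture.

Run:
```python
from h import *
im,K,T=ld('w1.png'); s=im.astype(int)
m=(s[...,2]-s[...,0]>40)
L=[]
for v in range(130,275,4):
    u=np.where(m[v,290:350])[0]
    if len(u): 
        u=u+290; print(v,u.min(),u.max(),end=' | ')
        if 182<=v<=262: L.append([(u.min()+u.max())/2,v,u.max()-u.min()+1])
L=np.array(L); W=np.array([ray(K,T,u,v,17)[:2] for u,v,_ in L])
k=np.polyfit(W[:,0],W[:,1],1); print('\nangle',np.degrees(np.arctan(k[0])),k, 'at555',np.polyval(k,555))
for u,v,_w in (L[0],L[-1]): print(np.linalg.norm(ray(K,T,u-_w/2,v,17)-ray(K,T,u+_w/2,v,17)))
for p in [(317,138),(317,172),(319,268),(319,288)]: print(p,ray(K,T,*p,17).round(1),ray(K,T,*p,27).round(1))
```

```text
142 319 324 | 146 299 325 | 150 299 325 | 154 299 325 | 158 299 325 | 162 300 325 | 166 300 325 | 170 300 325 | 174 307 324 | 178 307 324 | 182 307 325 | 186 307 325 | 190 307 325 | 194 308 325 | 198 308 325 | 202 308 325 | 206 308 324 | 210 308 324 | 214 309 324 | 218 309 324 | 222 310 323 | 226 310 323 | 230 310 323 | 234 311 323 | 238 311 324 | 242 311 323 | 246 312 323 | 250 310 326 | 254 310 326 | 258 310 327 | 262 311 327 | 266 311 311 | 270 311 326 | 
angle -1.7146011143460838 [-2.99343711e-02 -1.86830311e+02] at555 -203.44388717179754
18.301048160965376
17.53581589434595
(317, 138) [ 630.6 -208.3   17. ] [ 630.4 -208.3   27. ]
(317, 172) [ 599.6 -206.4   17. ] [ 600.4 -206.5   27. ]
(319, 268) [ 501.8 -202.5   17. ] [ 505.6 -202.7   27. ]
(319, 288) [ 479.4 -201.2   17. ] [ 483.8 -201.4   27. ]
```

```bash
python3 -c "
from h import *
rel([551,-204.5,21],-1.609)"
```

```text
t 1.6 pos [ 554.  -206.1  219.5] yaw [ 3.1396e+00  7.0000e-04 -1.6340e+00] F [ 0.5 -0.5  0.3] w 85.0 q7 -1.24
rel [ -1.3   2.7 198.5] turn -1.43
```

Call:
{"op": "send_rows", "data": {"commands": [[70,-1,3,50,-1.4],[60,-1,3,100,-1.4],[60,-1,3,150,-1.4],[60,-1,3,180,-1.4],[60,-1,3,180,-1.4]]}}

```text
clock: 2.1
eef_pos: [546.2, -205.6, 35.5]
tool_rot: [3.131, 0.002, -1.613]
force: [-0.6, 0.2, -1.2]
width: 60.0
```

```bash
python3 -c "
from h import *
rel([551,-204.5,21],-1.609)
snap('wrist','w2.png')
rel([551,-204.5,21],-1.609)
"
```

```text
t 2.1 pos [ 546.2 -205.6   35.5] yaw [ 3.1306e+00  2.4000e-03 -1.6126e+00] F [-0.6  0.2 -1.2] w 60.0 q7 -1.2
rel [-1.2 -5.  14.5] turn -0.21
t 2.15 pos [ 548.3 -206.1   38.1] yaw [ 3.1352e+00  1.1000e-03 -1.6123e+00] F [ 0.2 -0.8  0.9] w 60.0 q7 -1.2
rel [-1.7 -2.7 17.1] turn -0.19
```

View pics/w2.png

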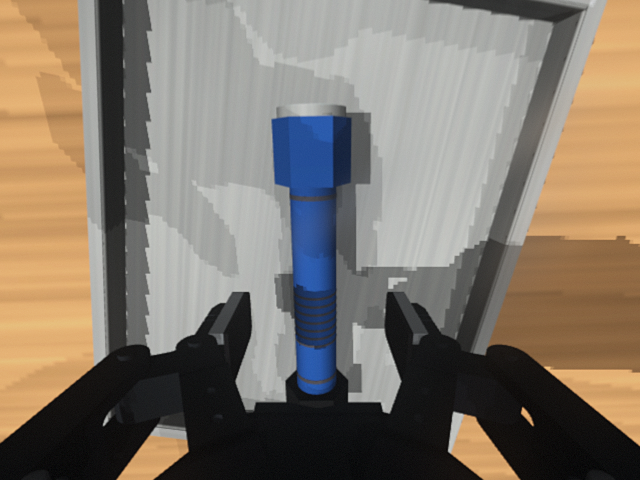

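Wrist: the jaws straddle the barrel. The barrel runs from (314,187) at the head collar to (316,393) at the tail cap.

```bash
python3 -c "
from h import *
im,K,T=ld('w2.png')
for p in [(313.5,187),(316.5,392)]: print(ray(K,T,*p,17).round(1),ray(K,T,*p,24).round(1))
"
```

```text
[ 599.8 -206.    17. ] [ 600.8 -206.1   24. ]
[ 493.6 -202.8   17. ] [ 499.6 -203.1   24. ]
```

Call:
{"op": "send_rows", "data": {"commands": [[60,-1,-2.5,10,0],[60,-1,-2.5,17,0],[60,-1,-2.5,17,0]]}}

```text
clock: 2.45
eef_pos: [551.0, -205.4, 21.5]
tool_rot: [3.136, 0.001, -1.612]
force: [0.1, -0.5, 0.9]
width: 59.8
```

```bash
python3 -c "
from h import *
rel([551,-204.5,21],-1.609)
"
```

```text
t 2.45 pos [ 551.  -205.4   21.5] yaw [ 3.1358e+00  9.0000e-04 -1.6125e+00] F [ 0.1 -0.5  0.9] w 59.8 q7 -1.2
rel [-0.9 -0.   0.5] turn -0.2
```

Call:
{"op": "send_rows", "data": {"commands": [[30,-0.5,0,0,0],[10,-0.5,0,0,0],[10,-0.5,0,0,0],[10,-0.5,0,0,0],[10,-0.5,0,0,0]]}}

```text
clock: 2.95
eef_pos: [551.5, -205.0, 22.4]
tool_rot: [3.137, 0.001, -1.612]
force: [-0.3, 0.7, 5.5]
width: 17.8
```

Call:
{"op": "send_rows", "data": {"commands": [[10,0,0,0,0],[10,0,0,0,0]]}}

```text
clock: 3.15
eef_pos: [551.5, -205.0, 22.4]
tool_rot: [3.137, 0.001, -1.612]
force: [-1.3, 0.3, 1.9]
width: 17.5
```

Call:
{"op": "send_rows", "data": {"commands": [[10,0,0,-15,0],[10,0,0,-50,0],[10,0,0,-90,0],[10,0,0,-130,0],[10,0,0,-130,0]]}}

```text
clock: 3.65
eef_pos: [555.6, -206.6, 158.7]
tool_rot: [-3.135, -0.003, -1.612]
force: [1.4, -0.6, -0.4]
width: 17.9
```

```bash
python3 -c "
from h import *
rel([573,199.5,170],-0.07)
snap('wrist','w3.png')
"
```

```text
t 3.65 pos [ 555.6 -206.6  158.7] yaw [-3.1353e+00 -2.7000e-03 -1.6125e+00] F [ 1.4 -0.6 -0.4] w 17.9 q7 -1.22
rel [-406.5   -0.5  -12.4] turn -88.38
```

View pics/w3.png

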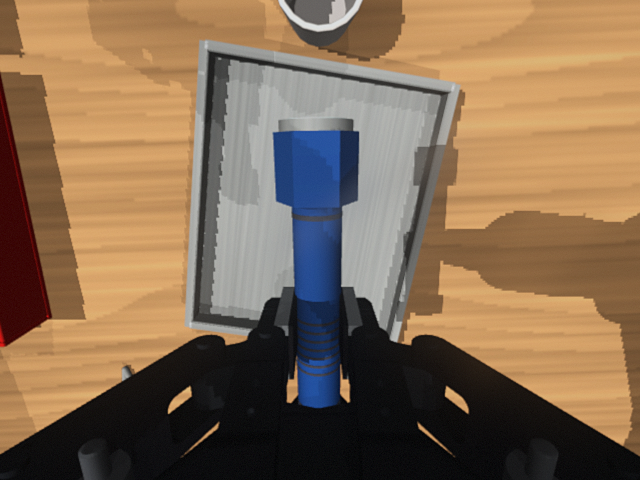

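Wrist: the torch is held between the pads. Its axis is near column 318, the head collar edge is at (318,207), and it looks level. Carrying it towards the case, stopping short and to one side so I can see the clips.

```bash
python3 -c "
from h import *
im,K,T=ld('w3.png')
rel([520,135,165],-0.07)
s=im.astype(int); m=(s[...,2]-s[...,0]>30)
for v in list(range(135,205,15))+list(range(210,300,10))+list(range(380,405,6)):
    u=np.where(m[v,260:380])[0]+260; print(v,u.min(),u.max(),end=' | ')
"
```

```text
t 3.7 pos [ 554.  -205.9  156.1] yaw [-3.1395e+00 -1.3000e-03 -1.6123e+00] F [ 0.4  0.3 -1.9] w 17.6 q7 -1.22
rel [-339.1   48.1   -9.5] turn -88.37
135 273 358 | 150 274 358 | 165 274 356 | 180 275 356 | 195 276 345 | 210 292 338 | 220 293 340 | 230 293 340 | 240 293 340 | 250 294 339 | 260 294 339 | 270 294 339 | 280 295 339 | 290 294 340 | 380 298 338 | 386 298 338 | 392 299 338 | 398 298 339 | 404 302 335 |
```

Call:
{"op": "send_rows", "data": {"commands": [[10,-60,10,-5,-8.5],[10,-110,20,-5,-17],[10,-160,30,-5,-25.5],[10,-210,35,-5,-34],[10,-260,35,-5,-42.5]]}}

```text
clock: 4.2
eef_pos: [527.5, 44.4, 160.0]
tool_rot: [3.14, -0.001, -0.865]
force: [0.7, -0.5, -0.9]
width: 17.4
```

```bash
python3 -c "
from h import *
rel([520,135,165],-0.07)
"
```

```text
t 4.2 pos [527.5  44.4 160. ] yaw [ 3.1395e+00 -8.0000e-04 -8.6480e-01] F [ 0.7 -0.5 -0.9] w 17.4 q7 -1.08
rel [-73.8 -53.1  -5.2] turn -45.54
```

Call:
{"op": "send_rows", "data": {"commands": [[10,-20,-15,-5,-8.5],[10,-40,-29,-5,-17],[10,-60,-43,-5,-25.5],[10,-74,-53,-5,-34],[10,-74,-53,-5,-42.5]]}}

```text
clock: 4.7
eef_pos: [518.3, 138.6, 164.0]
tool_rot: [3.141, 0.003, -0.112]
force: [-0.2, -0.5, -0.7]
width: 17.4
```

Call:
{"op": "send_rows", "data": {"commands": [[10,0,0,0,-3],[10,0,0,0,-3],[10,0,0,0,-3]]}}

```text
clock: 5.0
eef_pos: [517.7, 138.2, 163.4]
tool_rot: [3.141, 0.005, -0.061]
force: [0.2, -1.1, -0.6]
width: 17.9
```

```bash
python3 -c "
from h import *
rel([520,135,165],-0.07)
snap('wrist','w4.png')
rel([520,135,165],-0.07)
"
```

```text
t 5.0 pos [517.7 138.2 163.4] yaw [ 3.1406  0.0046 -0.0614] F [ 0.2 -1.1 -0.6] w 17.9 q7 -0.63
rel [ 2.5  3.1 -1.6] turn 0.49
t 5.05 pos [517.9 138.1 163.6] yaw [ 3.1405  0.0041 -0.0614] F [-0.7  0.2 -2.3] w 17.5 q7 -0.63
rel [ 2.3  3.  -1.4] turn 0.5
```

View pics/w4.png

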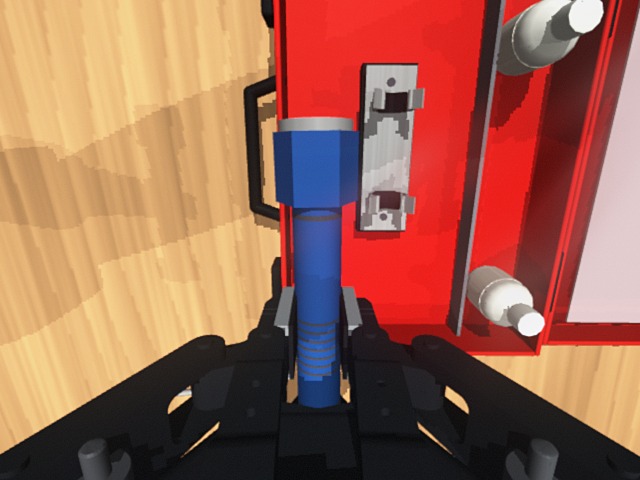

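Wrist: the strip is at about (385,148), with clip a near (400,98) and clip b near (392,203). I'll crop in on them.

```bash
python3 -c "
from h import *
im=cv2.imread('pics/w4.png')[50:250,340:440]; cv2.imwrite('pics/c4.png',cv2.resize(im,None,fx=3,fy=3,interpolation=cv2.INTER_CUBIC))
im=cv2.imread('pics/w4.png')[50:130,350:440]; a=cv2.resize(im,None,fx=4.4,fy=4.4,interpolation=cv2.INTER_CUBIC)
im=cv2.imread('pics/w4.png')[165:245,350:440]; b=cv2.resize(im,None,fx=4.4,fy=4.4,interpolation=cv2.INTER_CUBIC)
cv2.imwrite('pics/c5.png',np.hstack([a,b]))
"
```

```text
(no output)
```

View pics/c5.png

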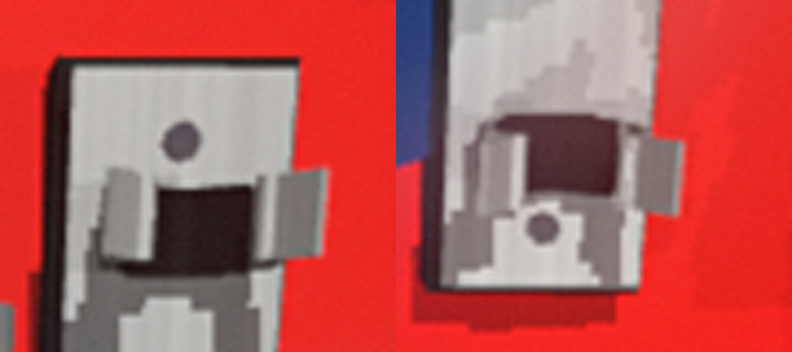

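Run:
```python
from h import *
im,K,T=ld('w4.png'); print(T.round(3)[:3])
c=[(366.4,65.5),(417.7,64.8),(405,230.5),(360,230.5)]
for z in (18,20,22,24,26,28,30):
    P=[ray(K,T,*p,z) for p in c]; L=lambda i,j:np.linalg.norm(P[i]-P[j])
    m=sum(P)/4; a=(P[0]+P[1])/2-(P[2]+P[3])/2
    A=ray(K,T,398.9,98.2,z+29);B=ray(K,T,392.3,204.7,z+29)
    wa=ray(K,T,350+325/4.4,98,z+29)-ray(K,T,350+106/4.4,98,z+29)
    print(z,'len',L(0,3).round(1),L(1,2).round(1),'w',L(0,1).round(1),L(2,3).round(1),'mid',m[:2].round(1),'ang',np.degrees(np.arctan2(a[1],a[0])).round(2),'| tops mid',((A+B)/2)[:2].round(1),'sep',np.linalg.norm(A-B).round(1),np.degrees(np.arctan2(*(A-B)[1::-1])).round(2),'w',wa[0].round(1))
# rim of case at z=50
```

```text
[[ 9.98000e-01 -5.60000e-02 -2.30000e-02  5.23332e+02]
 [-6.10000e-02 -9.58000e-01 -2.81000e-01  2.09482e+02]
 [-7.00000e-03  2.82000e-01 -9.59000e-01  2.92386e+02]]
18 len 123.8 124.1 w 37.2 37.3 mid [574.8 198.8] ang 86.38 | tops mid [575.3 199.3] sep 71.6 86.53 w 33.1
20 len 122.9 123.2 w 37.0 37.0 mid [574.4 198.9] ang 86.38 | tops mid [574.8 199.3] sep 71.0 86.53 w 32.8
22 len 122.0 122.3 w 36.7 36.7 mid [574.  198.9] ang 86.38 | tops mid [574.4 199.4] sep 70.5 86.53 w 32.5
24 len 121.1 121.4 w 36.4 36.5 mid [573.7 199. ] ang 86.38 | tops mid [574.  199.5] sep 69.9 86.53 w 32.3
26 len 120.2 120.5 w 36.1 36.2 mid [573.3 199.1] ang 86.38 | tops mid [573.6 199.6] sep 69.3 86.53 w 32.0
28 len 119.3 119.6 w 35.9 35.9 mid [572.9 199.2] ang 86.38 | tops mid [573.1 199.7] sep 68.7 86.53 w 31.7
30 len 118.4 118.7 w 35.6 35.7 mid [572.5 199.3] ang 86.38 | tops mid [572.7 199.8] sep 68.1 86.53 w 31.5
```

Run:
```python
from h import *
im,K,T=ld('w4.png'); s=ctrl.read_state(); R=Ro.from_euler('xyz',s['tool_rot']).as_matrix(); p=s['eef_pos']
t=lambda u,v,z:(R.T@(ray(K,T,u,v,p[2]-z)-p)).round(1)
for z in (-5,0,5,10):
    print(z,'headcollar',t(317.3,207,z),'tail',t(318.5,406,z),'w',t(293,230,z)[0],t(341,230,z)[0],'w2',t(298,390,z)[0],t(339.5,390,z)[0])
rel([573.7,199.3,110],-0.063)
```

```text
-5 headcollar [  0.  -49.   -5.1] tail [ 0.6 39.6 -5. ] w -9.1 8.9 w2 -8.3 9.7
0 headcollar [ -0.  -48.1  -0.1] tail [ 0.6 44.1  0. ] w -9.5 9.2 w2 -8.7 10.0
5 headcollar [ -0.  -47.2   5. ] tail [ 0.6 48.6  5. ] w -9.9 9.6 w2 -9.1 10.4
10 headcollar [ -0.  -46.3  10. ] tail [ 0.6 53.1 10.1] w -10.3 9.9 w2 -9.4 10.8
t 5.05 pos [517.9 138.1 163.6] yaw [ 3.1405  0.0041 -0.0614] F [-0.7  0.2 -2.3] w 17.5 q7 -0.63
rel [ 52.1 -64.5  53.3] turn 0.09
```

Call:
{"op": "send_rows", "data": {"commands": [[10,26,-32,10,0],[10,52,-64,30,0],[10,52,-64,53,0],[10,52,-64,53,0],[10,52,-64,53,0]]}}

```text
clock: 5.55
eef_pos: [572.7, 197.7, 109.9]
tool_rot: [3.139, 0.006, -0.062]
force: [-0.0, 0.1, -0.7]
width: 17.9
```

```bash
python3 -c "
from h import *
rel([573.7,199.3,85],-0.063)
for n in ('scene','side','wrist'): snap(n,n+'5.png')
rel([573.7,199.3,85],-0.063)
a=cv2.resize(cv2.imread('pics/scene5.png')[130:290,330:530],None,fx=2,fy=2)
b=cv2.resize(cv2.imread('pics/side5.png')[180:380,130:330],None,fx=1.9,fy=1.6)
cv2.imwrite('pics/c6.png',np.hstack([a,b]))
"
```

```text
t 5.55 pos [572.7 197.7 109.9] yaw [ 3.1387  0.0061 -0.0624] F [-0.   0.1 -0.7] w 17.9 q7 -0.7
rel [ 1.  -1.8 24.9] turn 0.04
t 5.7 pos [574.  198.1 111.6] yaw [ 3.1407e+00  2.5000e-03 -6.2600e-02] F [ 0.2  0.5 -0.6] w 17.8 q7 -0.7
rel [-0.3 -1.2 26.6] turn 0.02
```

View pics/c6.png

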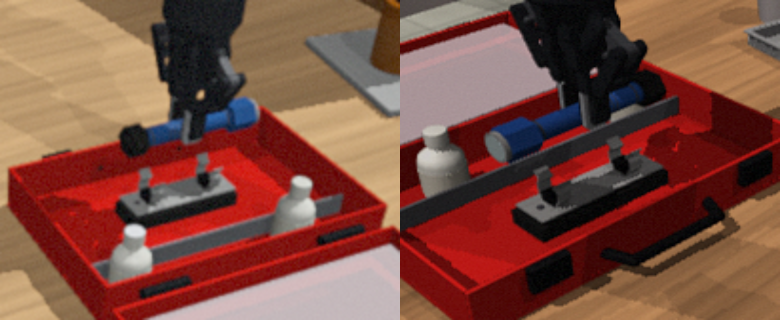

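View pics/wrist5.png

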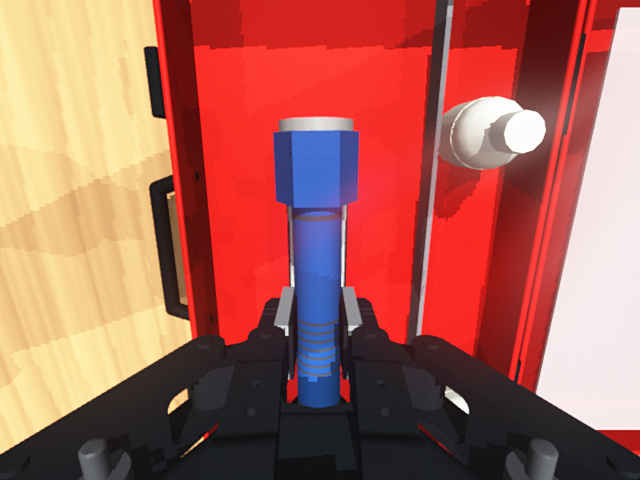

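Wrist: the strip edges show at columns 291 and 346 (mid 318.5), so the barrel (mid 318) is centred over them. Going down.

Call:
{"op": "send_rows", "data": {"commands": [[10,0,-1,10,0],[10,0,-1,20,0],[10,0,-1,28,0],[10,0,-1,32,0],[10,0,-1,32,0]]}}

```text
clock: 6.2
eef_pos: [573.3, 198.8, 78.5]
tool_rot: [3.14, 0.004, -0.063]
force: [0.3, -1.1, -0.7]
width: 17.7
```

```bash
python3 -c "
from h import *
rel([573.7,199.3,60],-0.063)
snap('wrist','w6.png')
rel([573.7,199.3,60],-0.063)
"
```

```text
t 6.2 pos [573.3 198.8  78.5] yaw [ 3.1399  0.0042 -0.0626] F [ 0.3 -1.1 -0.7] w 17.7 q7 -0.72
rel [ 0.4 -0.6 18.5] turn 0.02
t 6.25 pos [573.7 199.   79. ] yaw [ 3.1403  0.0035 -0.0625] F [ 0.4 -0.6  0. ] w 17.8 q7 -0.72
rel [ 0.1 -0.3 19. ] turn 0.03
```

View pics/w6.png

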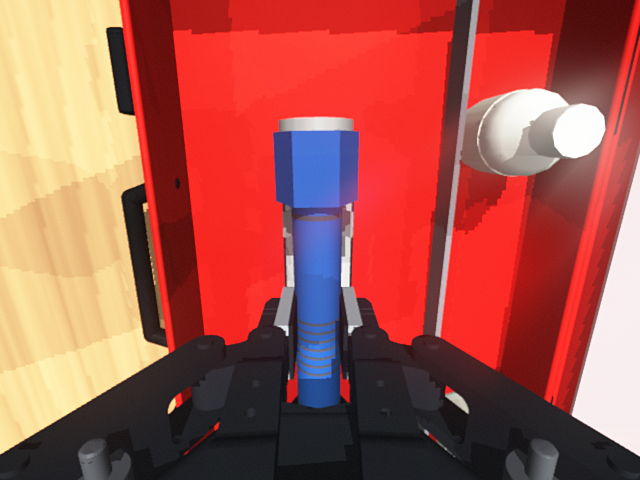

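Call:
{"op": "send_rows", "data": {"commands": [[10,0,0,1.4,0],[10,0,0,2.8,0],[10,0,0,4.2,0],[10,0,0,5.6,0],[10,0,0,6.5,0]]}}

```text
clock: 6.75
eef_pos: [573.7, 199.0, 72.5]
tool_rot: [3.14, 0.003, -0.063]
force: [-1.4, -0.6, -0.7]
width: 17.6
```

Call:
{"op": "send_rows", "data": {"commands": [[10,0,0,1,0],[10,0,0,2,0],[10,0,0,3,0],[10,0,0,4,0],[10,0,0,5,0]]}}

```text
clock: 7.25
eef_pos: [573.6, 199.0, 67.4]
tool_rot: [3.14, 0.003, -0.063]
force: [-0.2, 0.3, -0.6]
width: 17.6
```

Call:
{"op": "send_rows", "data": {"commands": [[10,0,0,0.8,0],[10,0,0,1.6,0],[10,0,0,2.4,0],[10,0,0,3.2,0],[10,0,0,4,0]]}}

```text
clock: 7.75
eef_pos: [573.7, 199.0, 63.3]
tool_rot: [3.14, 0.003, -0.063]
force: [-0.3, -0.3, -0.2]
width: 17.6
```

Call:
{"op": "send_rows", "data": {"commands": [[10,0,0,0.6,0],[10,0,0,1.2,0],[10,0,0,1.8,0],[10,0,0,2.4,0],[10,0,0,3,0]]}}

```text
clock: 8.25
eef_pos: [573.5, 199.0, 60.4]
tool_rot: [3.14, 0.004, -0.063]
force: [-1.4, -0.6, 1.2]
width: 17.8
```

Call:
{"op": "send_rows", "data": {"commands": [[10,0,0,0.6,0],[10,0,0,1.2,0],[10,0,0,1.8,0],[10,0,0,2.4,0],[10,0,0,2.4,0]]}}

```text
clock: 8.75
eef_pos: [573.6, 199.3, 58.4]
tool_rot: [3.141, 0.003, -0.062]
force: [-2.0, 0.1, 4.7]
width: 17.3
```

Call:
{"op": "send_rows", "data": {"commands": [[10,-0.3,0,0.7,0],[10,-0.3,0,1.3,0],[10,-0.3,0,1.9,0],[10,-0.3,0,2.5,0],[10,-0.3,0,3,0]]}}

```text
clock: 9.25
eef_pos: [573.8, 199.6, 56.0]
tool_rot: [3.141, 0.002, -0.062]
force: [-1.6, -0.0, 5.6]
width: 17.8
```

```bash
python3 -c "
from h import *
rel([573.7,199.3,46.5],-0.063); print(ctrl.read_state()['torque'])
"
```

```text
t 9.25 pos [573.8 199.6  56. ] yaw [ 3.1412e+00  2.0000e-03 -6.2500e-02] F [-1.6 -0.   5.6] w 17.8 q7 -0.73
rel [-0.   0.3  9.5] turn 0.03
[-0.02071644  0.34517085 -0.05046597]
```

Call:
{"op": "send_rows", "data": {"commands": [[10,-0.4,0,0.7,0],[10,-0.4,0,1.3,0],[10,-0.4,0,1.9,0],[10,-0.4,0,2.5,0],[10,-0.4,0,3,0]]}}

```text
clock: 9.75
eef_pos: [573.6, 199.9, 53.5]
tool_rot: [-3.141, 0.001, -0.062]
force: [-2.0, -0.0, 3.6]
width: 17.9
```

Call:
{"op": "send_rows", "data": {"commands": [[10,0,0,0.7,0],[10,0,0,1.3,0],[10,0,0,1.9,0],[10,0,0,2.4,0]]}}

```text
clock: 10.15
eef_pos: [573.6, 200.0, 50.9]
tool_rot: [-3.141, 0.001, -0.062]
force: [-0.9, -0.2, 2.0]
width: 17.6
```

Call:
{"op": "send_rows", "data": {"commands": [[10,0,0,0.6,0],[10,0,0,1.1,0],[10,0,0,1.6,0]]}}

```text
clock: 10.45
eef_pos: [573.4, 199.9, 48.9]
tool_rot: [-3.142, 0.002, -0.062]
force: [-1.1, 0.4, 0.6]
width: 17.5
```

Call:
{"op": "send_rows", "data": {"commands": [[10,0,0,0.6,0],[10,0,0,1.1,0],[10,0,0,1.6,0]]}}

```text
clock: 10.75
eef_pos: [573.3, 199.8, 47.0]
tool_rot: [3.141, 0.002, -0.062]
force: [-0.6, 0.5, -0.8]
width: 17.6
```

```bash
python3 -c "
from h import *
rel([573.7,199.3,46.5],-0.063)
for n in ('scene','side','wrist'): snap(n,n+'7.png')
rel([573.7,199.3,46.5],-0.063)
a=cv2.resize(cv2.imread('pics/scene7.png')[150:270,360:500],None,fx=2.8,fy=3)
b=cv2.resize(cv2.imread('pics/side7.png')[220:370,150:310],None,fx=2.45,fy=2.4)
cv2.imwrite('pics/c7.png',np.hstack([a,b]))
"
```

```text
t 10.75 pos [573.3 199.8  47. ] yaw [ 3.1415e+00  2.2000e-03 -6.2400e-02] F [-0.6  0.5 -0.8] w 17.6 q7 -0.73
rel [0.5 0.5 0.5] turn 0.03
t 10.9 pos [573.2 199.8  47. ] yaw [ 3.1415e+00  2.3000e-03 -6.2400e-02] F [-0.1  0.7 -3.2] w 18.0 q7 -0.73
rel [0.5 0.5 0.5] turn 0.03
```

View pics/c7.png

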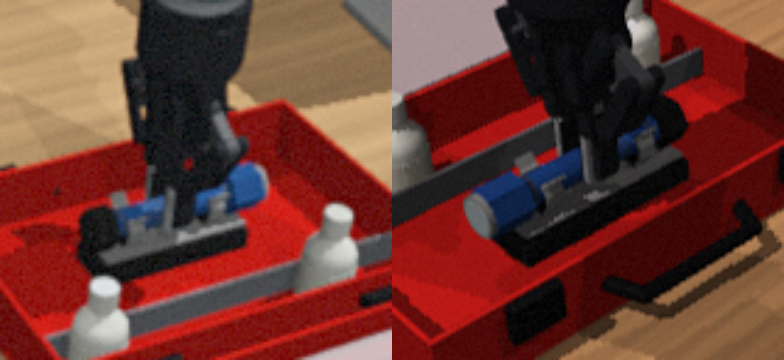

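The torch is inside both clips and past the thick point, and the clips are now pulling it down. Feeling for the rigid saddles.

Call:
{"op": "send_rows", "data": {"commands": [[10,0,0,0.4,0],[10,0,0,0.8,0],[10,0,0,0.8,0]]}}

```text
clock: 11.2
eef_pos: [573.3, 199.8, 46.8]
tool_rot: [3.141, 0.002, -0.063]
force: [-1.5, -0.8, 5.6]
width: 18.0
```

Call:
{"op": "send_rows", "data": {"commands": [[10,0,0,0.4,0],[10,0,0,0.8,0],[10,0,0,0.8,0]]}}

```text
clock: 11.5
eef_pos: [573.4, 199.8, 46.8]
tool_rot: [3.141, 0.002, -0.063]
force: [-1.3, -0.7, 7.9]
width: 17.7
```

Call:
{"op": "send_rows", "data": {"commands": [[10,0,0,0.6,0],[10,0,0,1.1,0],[10,0,0,1.1,0]]}}

```text
clock: 11.8
eef_pos: [573.4, 199.8, 46.7]
tool_rot: [3.141, 0.001, -0.063]
force: [-4.3, -0.8, 10.4]
width: 18.1
```

Call:
{"op": "send_rows", "data": {"commands": [[10,0,0,0.8,0],[10,0,0,1.4,0],[10,0,0,1.4,0]]}}

```text
clock: 12.1
eef_pos: [573.4, 199.8, 46.7]
tool_rot: [3.141, 0.001, -0.063]
force: [-3.8, -0.9, 13.1]
width: 17.7
```

```bash
python3 -c "
from h import *
rel([573.7,199.3,46.5],-0.063); print(ctrl.read_state()['torque'])
"
```

```text
t 12.1 pos [573.4 199.8  46.7] yaw [ 3.1408e+00  9.0000e-04 -6.3300e-02] F [-3.8 -0.9 13.1] w 17.7 q7 -0.74
rel [0.3 0.5 0.2] turn -0.02
[-0.24529226  0.91850071 -0.16510514]
```

Call:
{"op": "send_rows", "data": {"commands": [[10,0.2,0,0.8,0],[10,0.2,0,1.6,0],[10,0.2,0,1.6,0]]}}

```text
clock: 12.4
eef_pos: [573.4, 199.8, 46.7]
tool_rot: [3.14, 0.001, -0.063]
force: [-4.5, -0.9, 15.3]
width: 17.8
```

Call:
{"op": "send_rows", "data": {"commands": [[10,0.2,0,0,0],[10,0.2,0,0,0],[22,0,0,0,0],[26,0,0,0,0],[30,0,0,0,0]]}}

```text
clock: 12.9
eef_pos: [573.8, 199.8, 46.5]
tool_rot: [3.141, 0.0, -0.063]
force: [0.4, 1.2, 0.4]
width: 30.2
```

Call:
{"op": "send_rows", "data": {"commands": [[40,0,0,0,0],[40,0,0,0,0],[40,0,0,0,0]]}}

```text
clock: 13.2
eef_pos: [573.9, 199.8, 46.5]
tool_rot: [3.141, 0.0, -0.063]
force: [-1.0, -0.7, 0.9]
width: 40.4
```

```bash
python3 -c "
from h import *
rel([573.7,199.3,46.5],-0.063)
snap('wrist','w8.png')
"
```

```text
t 13.2 pos [573.9 199.8  46.5] yaw [ 3.1406e+00  1.0000e-04 -6.3300e-02] F [-1.  -0.7  0.9] w 40.4 q7 -0.74
rel [-0.2  0.5 -0. ] turn -0.01
```

View pics/w8.png

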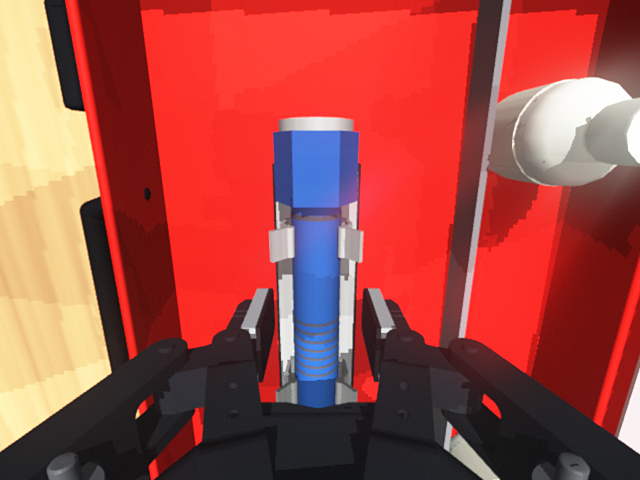

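Wrist: the torch stayed put on release, and clip a's fingers sit evenly at (281,244) and (351,244). Retreating upward.

Call:
{"op": "send_rows", "data": {"commands": [[42,0,0,-10,0],[42,0,0,-40,0],[42,0,0,-80,0],[42,0,0,-120,0],[42,0,0,-120,0]]}}

```text
clock: 13.75
eef_pos: [577.5, 201.8, 173.0]
tool_rot: [-3.137, -0.01, -0.063]
force: [-0.4, 1.1, -0.2]
width: 41.9
```

Call:
{"op": "send_rows", "data": {"commands": [[42,-50,50,-20,0],[42,-50,90,-40,0],[42,-50,90,-40,0],[42,-50,90,-40,0]]}}

```text
clock: 14.15
eef_pos: [521.9, 112.6, 213.3]
tool_rot: [-3.138, -0.013, -0.067]
force: [1.1, 0.0, -0.5]
width: 42.1
```

```bash
python3 -c "
from h import *
for n in ('scene','side','wrist'): snap(n,n+'9.png')
rel([573.7,199.3,46.5],-0.063)
im,K,T=ld('wrist9.png'); p=[proj(K,T,(573.7+dx,199.3+dy,41)) for dx in(-40,40) for dy in(-90,90)]; print(np.round(p))
a=cv2.resize(cv2.imread('pics/scene9.png')[150:270,360:500],None,fx=2.8,fy=3)
b=cv2.resize(cv2.imread('pics/side9.png')[220:370,150:310],None,fx=2.45,fy=2.4)
cv2.imwrite('pics/c9.png',np.hstack([a,b]))
"
```

```text
t 14.3 pos [521.8 116.6 211.8] yaw [-3.136  -0.0106 -0.062 ] F [ 0.3  0.5 -0.8] w 42.1 q7 -0.57
rel [ 44.9 -84.8 166.3] turn 0.06
[[329. 233.]
 [316.   6.]
 [417. 228.]
 [421.  -2.]]
```

View pics/c9.png

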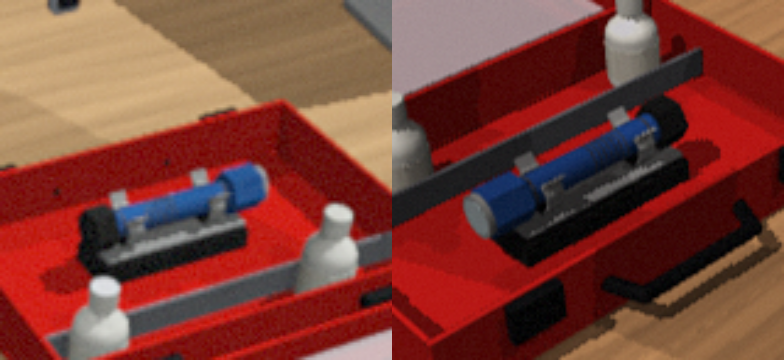

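View pics/wrist9.png

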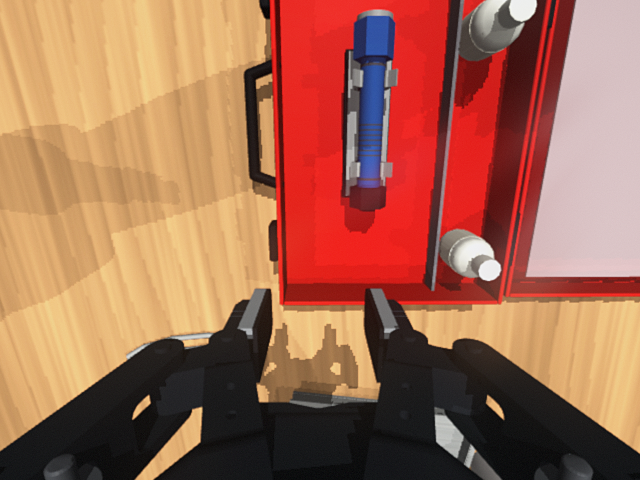

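View pics/scene9.png

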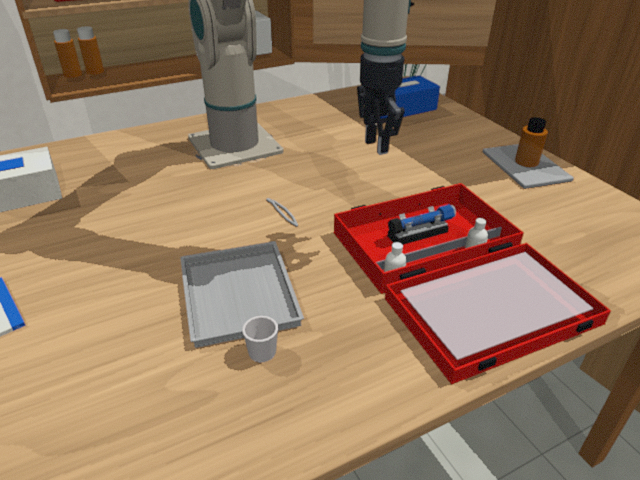

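Run:
```python
from h import *
for n in ('scene','side'):
    for q in('5','9'):
        pass
a=cv2.imread('pics/scene0.png').astype(int);b=cv2.imread('pics/scene9.png').astype(int)
for nm,(x,y,w,h) in dict(cup=(240,312,42,52),forceps=(262,192,40,38),botA=(382,240,26,30),botB=(466,216,24,30)).items(): print(nm,np.abs(a-b)[y:y+h,x:x+w].mean().round(1))
print(ctrl.finish_job())
```

```text
cup 4.4
forceps 3.6
botA 5.4
botB 7.9
the job is handed in; nothing more can be done
None
```

I took the torch out of the tray, laid it across both clips with its head towards clip a, pressed it home, let go and moved the arm clear. I handed the job in at about 14.3 s of the 43 s allowed.

- **Pressing:** The torch first touched the clips with the TCP at about 60.5 mm. The highest push I read passing the lips was about 5.6 N. It then fell below zero as the clips drew the torch in, and rose sharply on the saddles at about 46.7 mm. I pressed there to about 15 N, under the 28 N limit. The 14 mm travel matches the travel given for a seated torch.
- **After release:** The torch did not move when the jaws opened. The final pictures show it level and inside both clips. The cup, forceps and both bottles look unchanged in the scene pictures before and after.
- **Disagreements:**
    - The 5.6 N reading is below the stated 7 to 13 N. Force was only read at the end of each call, so the peak probably fell between readings.
    - The gripper read 17.5 to 18 mm on the 20 mm barrel.
    - The clip-finger angles could not be measured. Both clips being closed rests on the forces, the height and the pictures.

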